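# Clamp a bonded stick module in the bench screw press

### The arm

A 6-joint arm with a two-finger parallel gripper is mounted at the origin on a cart in front of the work surface, level with it; the furniture and walls round the work are solid. World frame = base frame: x ahead of the robot, y to its left, z up, the work surface at z = 0. Lengths are in m, angles in rad, forces in N, time in s.
With the tool pointing down it reaches from about 0.375 to 0.975 m from the base axis. Payload 3.8 kg.
Tool frame: the origin (TCP) lies between the finger pads; the fingertips stand 22 mm ahead of it and the grasp point (between the pads) lies 3 mm ahead of it (bot.finger_overhang is the distance from the TCP to the fingertips, in m); x points along the fingers, y is the direction in which the jaws open and shut, and the axes are right-handed (so a half turn about x gives the same grasp; the last joint's range is limited). The gripper opens to 85 mm and grips with 20 to 120 N. Pads are 22 mm wide; open, the fingers measure 114 mm over their backs; the gripper's body (76 mm by 85 mm) begins 54 mm behind the grasp point. The pads swing forward as they close: fully open they stand 13 mm farther back than shut.
Start: joints at [1.121, 0.264, 1.604, -0, 1.274, -0.037], TCP at [0.271, 0.618, 0.253] pointing down, gripper open.
Joint ranges: [-2.63, 2.63], [-0.94, 2.18], [0.31, 2.57], [-1.31, 4.45], [0, 2.66], [-2.55, 2.55]. Speed limits (rad/s): [2.57, 2.57, 3.14, 3.14, 3.14, 3.14].

### API

Orientations are given as a rotation vector (axis times angle).
In Python, from workcell import bot gives the robot as it stands. The module is installed in compiled form; this text tells all that it offers.
- The arm moves only by the tool arm_command, never from a script. Its argument "series" is a list that holds one entry, the list of rows, each a list of 7 numbers: the turn, a rotation vector about the tool's x, y, z in rad, then the shift along the tool's x, y, z in cm, then the opening, from 0 (shut) to 1 (fully open). In form: [[[rx, ry, rz, x, y, z, grip], ...]]. A call has 1 to 10 rows; each row shifts and turns the pose as measured when the row begins, along the tool's axes as they then stand; what a row does not reach is not made up. A row lasts 1/10 s, in which the tool goes at most 50 mm and 8.59 degrees, less where a joint would pass 70% of its speed; a pose out of reach is approached as far as the arm can. A call is refused whole if a number of a shift passes 5 or a number of a turn 0.15, either way. A call with a gripper value outside its range is refused whole. The fingers move at their own pace and stop on an object; "newtons" is the grip in N (left out, the last holds). Time passes only in rows, so rows that do not move let the fingers close. It gives the time, the measured TCP pose, the force and the opening at its end, in the units of the state.
- bot.read_state(): the state, without advancing time (a new reading comes with each control period).
- bot.read_camera(name): name is "side" or "top"; returns (picture, depth): 420x560x3 uint8, blue, green, red; 420x560 float32, m along the optical axis (not along the pixel's ray), 0 where there is no reading.
- bot.camera_info(name): a dict with "K" (3x3 intrinsics, pixels), "extrinsics" (4x4, takes a point from camera to world coordinates). Camera axes: x right, y down, z forward; pixel columns grow to the right and rows downward; lengths in m; the calibration is good to about 2 mm. A picture is of the moment at which its call begins. camera_info takes no time and is no camera call.
- bot.finish_job(): hands the job in, once; it reports no verdict.
The state is a dict: "time": time; "q": joint angles; "joint_vel": joint speeds; "joint_torque": joint torques, N m; "tool_pos": TCP position; "tcp_rot": TCP orientation; "wrist_force": force on the tool from outside, world axes, zero at the start; "torque": the same for the moment, N m; "width": opening from 0.0 (shut) to 1.0 (fully open).
Only numpy, scipy, OpenCV 4.12 (cv2) and the standard library are available. Lean on these libraries where they do the work, as an engineer would, in place of code of your own. Each camera call takes 0.05 s, during which the arm holds its last target.

### The job

A freshly bonded stick module lies in the nest of the small bench screw press. Push the nest shuttle all the way in to its stop, wind the crank clockwise until you feel the sprung foot come down on the module, then give it a quarter turn more from that point to set the clamping pressure, and leave it clamped like that for curing. Overtightening cracks the bond, and the other things on the bench stay where they are.

Things in the scene. Friction and masses are not known exactly. Their poses are not given: they have to be found in the camera images.
- press: Bench screw press, bolted down, 230 mm tall: aluminium base 150 x 156 x 16 mm, two steel columns (y = +-62 mm), crosshead 50 x 152 mm (top at 165 mm), crank on top. Origin on the screw axis at the base's underside, on the bench; z up, -x its open front, +y to the left looking along +x. Base from x = -98 to +52 mm.
- shuttle (a joint): Travel (m) of the flat aluminium shuttle that carries the nest: 0 = pulled out in front (start), 0.062 = home against its stop, the module right under the foot. Slides along the press's +x with about 2.5 N of friction and stays where it is left.
- shuttle_grip (a point): Point on the upright black post of the shuttle at the height to grip or push it, 50 mm above the bench; moves with the shuttle. Post round, 16 mm thick, 25 to 65 mm above the bench, on a 20 mm wide bar whose top is 25 mm up. 166 mm in front of the screw axis (press -x) at the start, 104 mm when home.
- screw (a joint): Turn of screw and crank (rad), growing clockwise seen from above, which winds the platen down 24 mm a turn. Starts at 0 to 1.8 (knob behind the axis, away from the press front), can turn to 12.4. The foot touches somewhere from 4.2 to 9.7, different each time: to be felt. Thread friction 0.41 N m holds the crank where it is left. The screw does not rise.
- knob_grip (a point): Point on the axis of the crank's upright black knob at the height to grip it, 212 mm above the bench. Knob 20 mm thick, plain from 192 to 221 mm above the bench, spinning freely on its pin, so a grip of fixed orientation can carry it round. It circles the screw axis at 42 mm radius. Crank arm and hub below it end at 185 mm.
- screw_axis (a point): Point on the vertical screw axis at the height of knob_grip (212 mm above the bench): centre of the knob's circle. Along that circle the free crank takes about 10 N at the knob while turning (about 4 N left when stopped); when the foot touches, the preloaded spring adds 5 N to both within a few degrees, and a quarter turn more adds about 2 N.
- platen: Aluminium platen 40 x 146 x 8 mm, moved down the columns by the screw, with spring cartridge and sprung foot (43 x 62 mm, two runners) below. Origin: centre of its underside. The runners' undersides hang 44 mm below it, but set by hand to +-10 mm, so poses do not tell when they touch. Spring: 60 N preload, 4 N/mm; a quarter turn (6 mm) past touch gives 84 N.
- module: The work: stick module, cream plate 42 x 68 x 6 mm with a round black stick unit and a small block on it (10 mm tall in all), loose in the shuttle's 44 x 70 mm pocket, underside 25 mm above the bench. Origin: centre of its underside; x (42 mm) along the press's x. The foot's runners press on the plate's long edges.
- solvent_bottle: Bystander: pump bottle, 63 mm thick, 122 mm tall, left of the press. Origin: centre of its underside.
- timer: Bystander: small bench timer, 32 x 58 x 45 mm, right of the press. Origin: centre of its underside.
- side_cutters: Bystander: side cutters with red grips, 49 x 107 x 14 mm, lying behind the press. Origin: centre of its underside.
Things that resemble listed ones, but are neither listed nor needed, are in the scene too. What is shaped like the module but brown is not meant.

How it is judged:
By the outcome, as a careful person would: the job done as asked, in the order asked, and still so for the second after the job is handed in, with the robot touching nothing.
It also fails if it takes over 72 s, if anything falls off the work surface, if the arm or the gripper's body presses on something with over 40 N, if the wrist force passes 120 N, or if a joint passes its speed limit or range.

## Working session

There is one attempt and no reset: what is moved stays moved. The work goes in short steps, Python scripts to look and compute and a tool call to move; the robot and the scene stay as the last step left them, time stands still between calls to the robot, and variables do not carry over. Pictures are saved under pics/ and viewed, and the job is handed in when it is done.

Besides the shell and the picture viewer there is one more tool, called after ">>>" as name([rows], argument=value, ...), one row to a line, values as JSON. arm_command: Moves the arm, as the interface text tells. Its arguments: {"type":"object","properties":{"series":{"type":"array"},"newtons":{"type":"number"}},"required":["series"]}

```bash
mkdir -p pics
python3 - <<'E'
from workcell import bot
import cv2,numpy as np
for n in("side","top"):
    p,d=bot.read_camera(n); cv2.imwrite(f"pics/{n}0.png",p); np.save(f"{n}0.npy",d)
    i=bot.camera_info(n); print(n,np.round(i["K"],1).tolist(),np.round(i["extrinsics"],3).tolist())
s=bot.read_state(); print(s)
E
```

```text
side [[423.8, 0.0, 276.4], [0.0, 423.8, 209.1], [0.0, 0.0, 1.0]] [[-0.345, 0.44, -0.829, 1.582], [0.939, 0.165, -0.303, 0.097], [0.004, -0.883, -0.47, 0.703], [0.0, 0.0, 0.0, 1.0]]
top [[524.5, 0.0, 280.4], [0.0, 524.5, 211.6], [0.0, 0.0, 1.0]] [[-0.027, -0.992, 0.126, 0.45], [-0.999, 0.03, 0.019, -0.295], [-0.023, -0.125, -0.992, 1.382], [0.0, 0.0, 0.0, 1.0]]
{'time': 0.1, 'q': array([ 1.12111488e+00,  2.64693631e-01,  1.60524020e+00,  3.01303969e-05,
        1.27369638e+00, -3.68482392e-02]), 'joint_vel': array([-0.00049697, -0.00193083, -0.00483916, -0.00156867, -0.00067754,
       -0.00015337]), 'joint_torque': array([-3.06116544e-04, -5.16701388e+01, -3.68593848e+01, -9.66609082e-05,
        6.12583011e-03,  2.64250343e-05]), 'tool_pos': array([0.27050805, 0.61775526, 0.25207433]), 'tcp_rot': array([ 0.32229447,  1.54695039, -0.32540822]), 'wrist_force': array([-0.53925414, -0.07156782, -0.36884697]), 'torque': array([-0.01284703,  0.07278668, -0.0284321 ]), 'width': 0.9994347866088648}
```

View pics/top0.png

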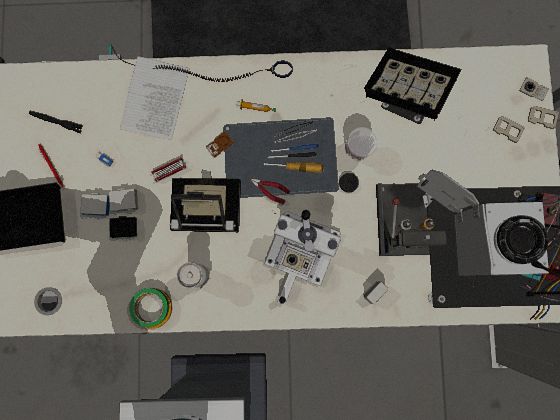

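View pics/side0.png

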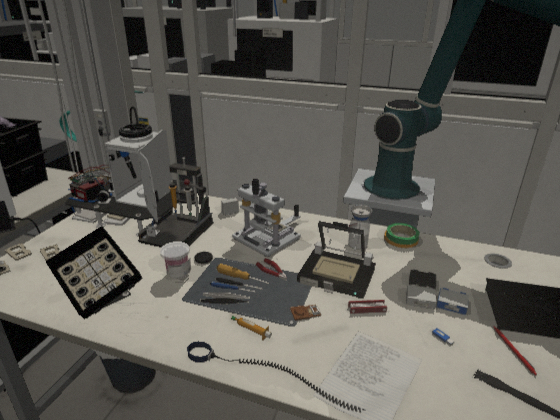

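```bash
cat > h.py <<'E'
import numpy as np,cv2
from workcell import bot
def pix2w(n,u,v,z=None,d=None):
    i=bot.camera_info(n);K=np.array(i["K"]);T=np.array(i["extrinsics"])
    r=T[:3,:3]@np.linalg.inv(K)@[u,v,1];o=T[:3,3]
    t=(z-o[2])/r[2] if z is not None else d
    return o+t*r
def w2pix(n,p):
    i=bot.camera_info(n);K=np.array(i["K"]);T=np.array(i["extrinsics"])
    c=K@(T[:3,:3].T@(np.array(p)-T[:3,3]));return c[:2]/c[2]
E
python3 - <<'E'
import cv2
p=cv2.imread("pics/top0.png");cv2.imwrite("pics/top0c.png",cv2.resize(p[195:315,235:375],None,fx=5,fy=5,interpolation=cv2.INTER_CUBIC))
p=cv2.imread("pics/side0.png");cv2.imwrite("pics/side0c.png",cv2.resize(p[165:265,205:325],None,fx=6,fy=6,interpolation=cv2.INTER_CUBIC))
E
```

```text
(no output)
```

View pics/top0c.png

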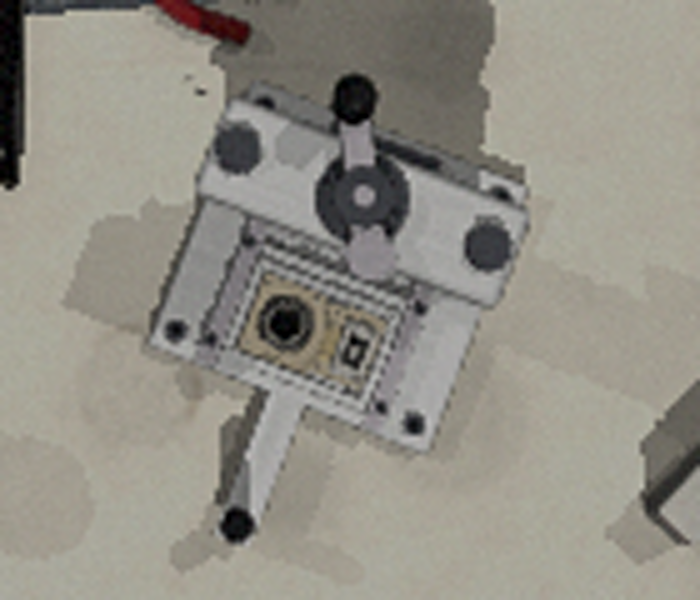

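View pics/side0c.png

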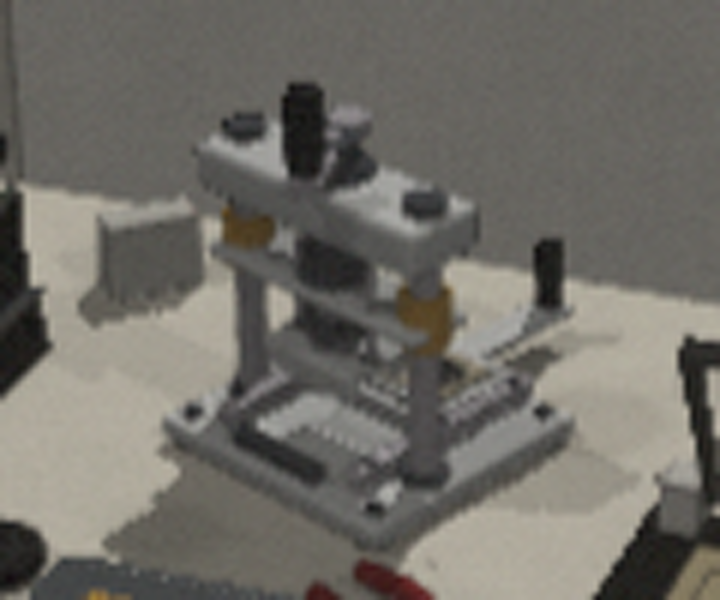

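Run:
```python
from h import *
d=np.load("top0.npy")
for nm,u,v,z in[("post",282.4,300,.065),("knob",306,214.6,.226),("hub",308,234.2,.187),("colL",282.8,224.4,.17),("colR",332.6,244,.17),("baseFL",265.5,263.5,.016),("baseFR",321,285.2,.016),("xhL",281,215,.165)]:
    print(nm,np.round(pix2w("top",u,v,z=z),4),"depth",np.round(pix2w("top",u,v,d=d[int(round(v)),int(round(u))]),4))
```

```text
post [ 0.3966 -0.2681  0.065 ] depth [ 0.3966 -0.268   0.0633]
knob [ 0.5887 -0.3287  0.226 ] depth [ 0.5886 -0.3287  0.227 ]
hub [ 0.5482 -0.333   0.187 ] depth [ 0.5483 -0.333   0.1865]
colL [ 0.5741 -0.2758  0.17  ] depth [ 0.574  -0.2759  0.1711]
colR [ 0.5253 -0.3894  0.17  ] depth [ 0.525  -0.389   0.1752]
baseFL [ 0.4892 -0.2258  0.016 ] depth [ 0.4891 -0.2259  0.0189]
baseFR [ 0.4297 -0.3675  0.016 ] depth [ 0.4294 -0.3682  0.0021]
xhL [ 0.5968 -0.2722  0.165 ] depth [ 0.597  -0.2721  0.1633]
```

```bash
cat >> h.py <<'E'
from scipy.spatial.transform import Rotation as Ro
PX=np.array([.919,-.394,0]);PY=np.array([.394,.919,0]);AX=np.array([.549,-.333,.212])
# desired tool R: x down, y along +-press y
def Rdes(s=1):
    x=np.array([0,0,-1.]);y=s*PY/np.linalg.norm(PY);return np.stack([x,y,np.cross(x,y)],1)
def show(g=None):
    s=bot.read_state();R=Ro.from_rotvec(s["tcp_rot"]).as_matrix()
    print("t",round(s["time"],2),"tcp",np.round(s["tool_pos"],4),"F",np.round(s["wrist_force"],1),"w",round(s["width"],3),"q",np.round(s["q"],2))
    return s,R
def plan(target,s=None,sg=1,n=None):
    st,R=show();p=st["tool_pos"];Rd=Rdes(sg)
    rv=Ro.from_matrix(R.T@Rd).as_rotvec();d=np.array(target)-p
    n=n or int(max(np.ceil(np.linalg.norm(d)/.048),np.ceil(np.linalg.norm(rv)/.14)))
    print("total rv",np.round(rv,3),"tool shift cm",np.round(R.T@d*100,2),"n",n)
    Rc=R
    for i in range(n):
        print([*[round(float(a),3) for a in rv/n],*[round(float(a),2) for a in Rc.T@d/n*100]])
        Rc=Rc@Ro.from_rotvec(rv/n).as_matrix()
E
python3 - <<'E'
from h import *
s,R=show();print(R.round(2))
for g in(1,-1):print(Ro.from_matrix(R.T@Rdes(g)).as_rotvec())
for p in ([.3966,-.2681,.065],[.5887,-.3287,.226],[.549,-.333,.187],[.574,-.276,.17],[.525,-.389,.17]): print(w2pix("side",p))
plan([.42,.1,.25],sg=1,n=12)
E
```

```text
t 0.1 tcp [0.2705 0.6178 0.2521] F [-0.5 -0.1 -0.4] w 0.999 q [ 1.12  0.26  1.61  0.    1.27 -0.04]
[[-0.    0.4   0.92]
 [-0.    0.92 -0.4 ]
 [-1.   -0.   -0.  ]]
[-0.00781895 -0.00011179  0.00203469]
[3.13377208e+00 3.18815215e-03 1.75166002e-04]
[295.67880902 203.53112451]
[255.12273047 178.15620074]
[259.30655017 185.08251425]
[274.71793014 196.98841801]
[245.1556851  184.33783971]
t 0.1 tcp [0.2705 0.6178 0.2521] F [-0.5 -0.1 -0.4] w 0.999 q [ 1.12  0.26  1.61  0.    1.27 -0.04]
total rv [-0.008 -0.     0.002] tool shift cm [  0.29 -41.43  34.47] n 12
[-0.001, -0.0, 0.0, 0.02, -3.45, 2.87]
[-0.001, -0.0, 0.0, 0.02, -3.45, 2.87]
[-0.001, -0.0, 0.0, 0.02, -3.46, 2.87]
[-0.001, -0.0, 0.0, 0.02, -3.46, 2.87]
[-0.001, -0.0, 0.0, 0.02, -3.46, 2.86]
[-0.001, -0.0, 0.0, 0.02, -3.46, 2.86]
[-0.001, -0.0, 0.0, 0.02, -3.46, 2.86]
[-0.001, -0.0, 0.0, 0.02, -3.47, 2.86]
[-0.001, -0.0, 0.0, 0.02, -3.47, 2.85]
[-0.001, -0.0, 0.0, 0.02, -3.47, 2.85]
[-0.001, -0.0, 0.0, 0.02, -3.47, 2.85]
[-0.001, -0.0, 0.0, 0.02, -3.47, 2.85]
```

Candidates:
- Post: black cap at top px (282,300), on the press's bar.
- Knob: black at (306,214), on the crank arm.
- Look-alikes: black hinged fixture (205,205), module-like parts (535,88) and a brown module (219,144).

The crops confirm that the press at (305,245) is the right one. Post-to-axis measures 166 mm and column spacing 124 mm, both as described.

>>> arm_command([
  [[0,0,0,0,-3.5,2.9,1],[0,0,0,0,-3.5,2.9,1],[0,0,0,0,-3.5,2.9,1],[0,0,0,0,-3.5,2.9,1],[0,0,0,0,-3.5,2.9,1],[0,0,0,0,-3.5,2.9,1],[0,0,0,0,-3.5,2.9,1],[0,0,0,0,-3.5,2.9,1],[0,0,0,0,-3.5,2.9,1],[0,0,0,0,-3.5,2.9,1]],
])

```text
time: 1.1
tool_pos: [0.396, 0.1689, 0.2463]
tcp_rot: [0.309, 1.552, -0.321]
wrist_force: [1.4, -0.0, -0.2]
width: 1.0
```

Run:
```python
from h import *
plan([.3966,-.268,.2],n=12)
```

```text
t 1.1 tcp [0.396  0.1689 0.2463] F [ 1.4 -0.  -0.2] w 1.0 q [ 0.35 -0.2   2.1  -0.01  1.26 -0.82]
total rv [ 0.004 -0.002  0.009] tool shift cm [  4.95 -40.15  17.14] n 12
[0.0, -0.0, 0.001, 0.41, -3.35, 1.43]
[0.0, -0.0, 0.001, 0.41, -3.35, 1.43]
[0.0, -0.0, 0.001, 0.41, -3.35, 1.43]
[0.0, -0.0, 0.001, 0.41, -3.35, 1.43]
[0.0, -0.0, 0.001, 0.4, -3.35, 1.43]
[0.0, -0.0, 0.001, 0.4, -3.35, 1.43]
[0.0, -0.0, 0.001, 0.4, -3.34, 1.43]
[0.0, -0.0, 0.001, 0.4, -3.34, 1.43]
[0.0, -0.0, 0.001, 0.39, -3.34, 1.44]
[0.0, -0.0, 0.001, 0.39, -3.34, 1.44]
[0.0, -0.0, 0.001, 0.39, -3.34, 1.44]
[0.0, -0.0, 0.001, 0.39, -3.34, 1.44]
```

>>> arm_command([
  [[0,0,0,0,-4.2,1.8,1],[0,0,0,0,-4.2,1.8,1],[0,0,0,0,-4.2,1.8,1],[0,0,0,0,-4.2,1.8,1],[0,0,0,0,-4.2,1.8,1],[0,0,0,0,-4.2,1.8,1],[0,0,0,0,-4.2,1.8,1],[0,0,0,0,-4.2,1.8,1],[0,0,0,0,-4.2,1.8,1],[0,0,0,0,-2.3,1.0,1]],
])

```text
time: 2.1
tool_pos: [0.3925, -0.2869, 0.2478]
tcp_rot: [0.31, 1.549, -0.324]
wrist_force: [0.7, 0.1, 0.5]
width: 0.999
```

Run:
```python
from h import *
plan([.3966,-.268,.12],n=3)
plan([.3966,-.268,.053],n=1)
```

```text
t 2.1 tcp [ 0.3925 -0.2869  0.2478] F [0.7 0.1 0.5] w 0.999 q [-0.68 -0.1   2.   -0.01  1.23 -1.84]
total rv [0.001 0.    0.008] tool shift cm [12.76  2.01 -0.37] n 3
[0.0, 0.0, 0.003, 4.25, 0.67, -0.12]
[0.0, 0.0, 0.003, 4.26, 0.66, -0.12]
[0.0, 0.0, 0.003, 4.26, 0.65, -0.12]
t 2.1 tcp [ 0.3925 -0.2869  0.2478] F [0.7 0.1 0.5] w 0.999 q [-0.68 -0.1   2.   -0.01  1.23 -1.84]
total rv [0.001 0.    0.008] tool shift cm [19.46  2.06 -0.37] n 1
[0.001, 0.0, 0.008, 19.46, 2.06, -0.37]
```

>>> arm_command([
  [[0,0,0.008,3.0,1.0,-0.2,1],[0,0,0,3.0,1.0,-0.2,1],[0,0,0,3.5,0,0,1],[0,0,0,3.0,0,0,1]],
])

```text
time: 2.5
tool_pos: [0.3995, -0.2754, 0.124]
tcp_rot: [0.318, 1.536, -0.329]
wrist_force: [-0.5, 0.1, 0.8]
width: 1.0
```

Run:
```python
from h import *
plan([.3966,-.268,.053],n=3)
p,d=bot.read_camera("top");cv2.imwrite("pics/t1.png",cv2.resize(p[195:345,215:375],None,fx=5,fy=5)[:600])
```

```text
t 2.5 tcp [ 0.3995 -0.2754  0.124 ] F [-0.5  0.1  0.8] w 1.0 q [-0.65  0.02  2.14 -0.    0.97 -1.81]
total rv [-0.008  0.012  0.004] tool shift cm [ 7.09  0.6  -0.64] n 3
[-0.003, 0.004, 0.001, 2.36, 0.2, -0.21]
[-0.003, 0.004, 0.001, 2.36, 0.2, -0.21]
[-0.003, 0.004, 0.001, 2.36, 0.19, -0.2]
```

View pics/t1.png

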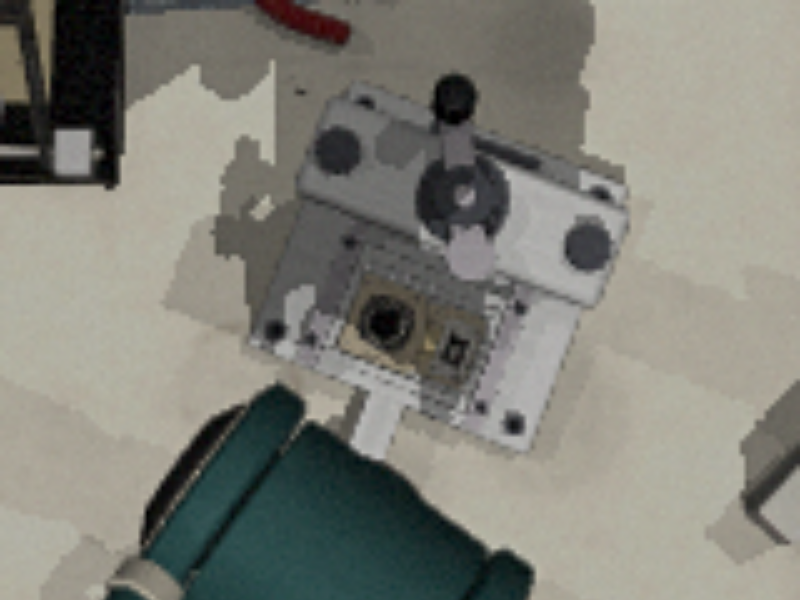

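>>> arm_command([
  [[0,0.012,0,2.3,0.3,-0.3,1],[0,0,0,2.4,0.3,-0.3,1],[0,0,0,1.9,0,0,1]],
])

```text
time: 2.85
tool_pos: [0.3934, -0.2654, 0.0523]
tcp_rot: [0.324, 1.555, -0.325]
wrist_force: [-0.1, -0.2, 0.2]
width: 0.998
```

Run:
```python
from h import *
plan([.3966,-.268,.053],n=1)
p,d=bot.read_camera("side");cv2.imwrite("pics/s1.png",cv2.resize(p[165:265,235:355],None,fx=6,fy=6))
```

```text
t 2.85 tcp [ 0.3934 -0.2654  0.0523] F [-0.1 -0.2  0.2] w 0.998 q [-0.64  0.12  2.19 -0.01  0.84 -1.8 ]
total rv [-0.008 -0.008  0.002] tool shift cm [-0.07 -0.11  0.4 ] n 1
[-0.008, -0.008, 0.002, -0.07, -0.11, 0.4]
```

View pics/s1.png

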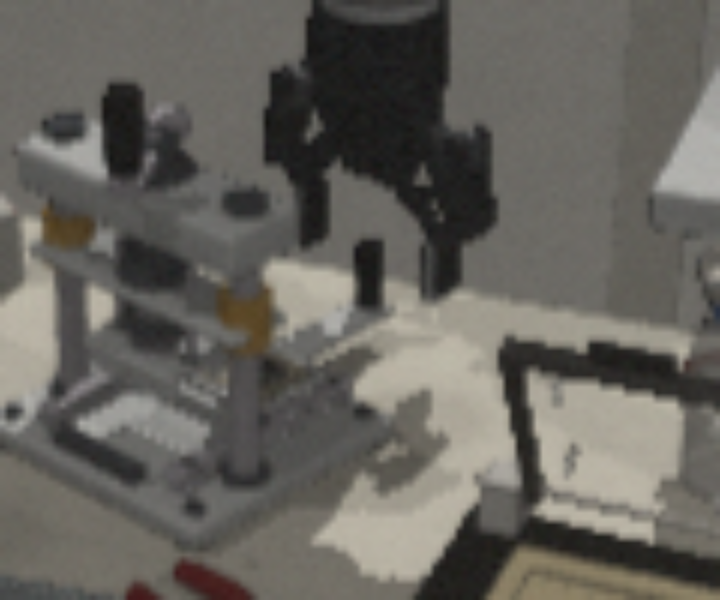

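The post (crop 368,270) stands between the open fingers. Closing on it next.

>>> arm_command([
  [[0,0,0,0,-0.1,0.4,0.6],[0,0,0,0,0,0,0],[0,0,0,0,0,0,0],[0,0,0,0,0,0,0],[0,0,0,0,0,0,0],[0,0,0,0,0,0,0]],
], newtons=25)

```text
time: 3.5
tool_pos: [0.3979, -0.2655, 0.0532]
tcp_rot: [0.332, 1.555, -0.323]
wrist_force: [-0.6, -6.7, -9.2]
width: 0.175
```

>>> arm_command([
  [[0,0,0,-0.1,-0.1,1.0,0],[0,0,0,0,0,1.0,0],[0,0,0,0,0,1.0,0],[0,0,0,0,0,1.0,0]],
])

```text
time: 3.9
tool_pos: [0.4333, -0.2808, 0.053]
tcp_rot: [0.336, 1.562, -0.32]
wrist_force: [-1.6, 4.3, 0.9]
width: 0.175
```

Run:
```python
from h import *
s,R=show();d=s["tool_pos"]-np.array([.3979,-.2655,.0532]);print(d@PX*1000,d@PY*1000,d[2])
plan([.3966+.062*.919,-.268-.062*.394,.053],n=1)
```

```text
t 3.9 tcp [ 0.4333 -0.2808  0.053 ] F [-1.6  4.3  0.9] w 0.175 q [-0.62  0.19  2.1   0.    0.87 -1.78]
38.52217836825957 -0.12377616135038962 -0.00015766151576366433
t 3.9 tcp [ 0.4333 -0.2808  0.053 ] F [-1.6  4.3  0.9] w 0.175 q [-0.62  0.19  2.1   0.    0.87 -1.78]
total rv [-0.012 -0.017 -0.007] tool shift cm [-0.04 -0.24  2.33] n 1
[-0.012, -0.017, -0.007, -0.04, -0.24, 2.33]
```

>>> arm_command([
  [[0,-0.015,0,0,-0.05,1.0,0],[0,0,0,0,0,1.0,0],[0,0,0,0,0,0.5,0],[0,0,0,0,0,0.5,0]],
])

```text
time: 4.3
tool_pos: [0.4554, -0.2901, 0.0526]
tcp_rot: [0.338, 1.571, -0.315]
wrist_force: [-18.9, 9.0, 20.9]
width: 0.175
```

>>> arm_command([
  [[0,0,0,0,0,0.5,0],[0,0,0,0,0,0.5,0]],
])

```text
time: 4.5
tool_pos: [0.4558, -0.2904, 0.0525]
tcp_rot: [0.342, 1.597, -0.309]
wrist_force: [-17.3, 9.1, 16.7]
width: 0.18
```

Run:
```python
from h import *
s,R=show();d=s["tool_pos"]-np.array([.3979,-.2655,.0532]);print(d@PX*1000,d@PY*1000,d[2],s["wrist_force"]@PX)
```

```text
t 4.5 tcp [ 0.4558 -0.2904  0.0525] F [-17.3   9.1  16.7] w 0.18 q [-0.61  0.25  2.03 -0.    0.92 -1.77]
63.022938693265836 -0.02371748788407746 -0.0007052928991186369 -19.446432644583574
```

>>> arm_command([
  [[0,0,0,0,0,0,0.2],[0,0,0,0,0,0,0.6],[0,0,0,0,0,0,0.8],[0,0,0,0,0,0,0.8],[0,0,0,-3,0,0,0.8],[0,0.04,0,-4,0,0,0.8],[0,0,0,-4.5,0,0,0.8],[0,0,0,-4.5,0,0,0.8],[0,0,0,-4.5,0,0,0.8],[0,0,0,-2.5,0,0,0.8]],
])

```text
time: 5.5
tool_pos: [0.4756, -0.303, 0.2869]
tcp_rot: [0.348, 1.633, -0.306]
wrist_force: [0.3, 0.1, -0.7]
width: 0.802
```

Run:
```python
from h import *
plan([.5887,-.3287,.275])
p,d=bot.read_camera("side");cv2.imwrite("pics/s2.png",cv2.resize(p[165:265,205:325],None,fx=6,fy=6))
```

```text
t 5.5 tcp [ 0.4756 -0.303   0.2869] F [ 0.3  0.1 -0.7] w 0.802 q [-0.61  0.09  1.75 -0.01  1.39 -1.76]
total rv [-0.007 -0.09  -0.008] tool shift cm [ 0.18  2.17 11.45] n 3
[-0.002, -0.03, -0.003, 0.06, 0.72, 3.82]
[-0.002, -0.03, -0.003, 0.17, 0.71, 3.82]
[-0.002, -0.03, -0.003, 0.28, 0.71, 3.81]
```

View pics/s2.png

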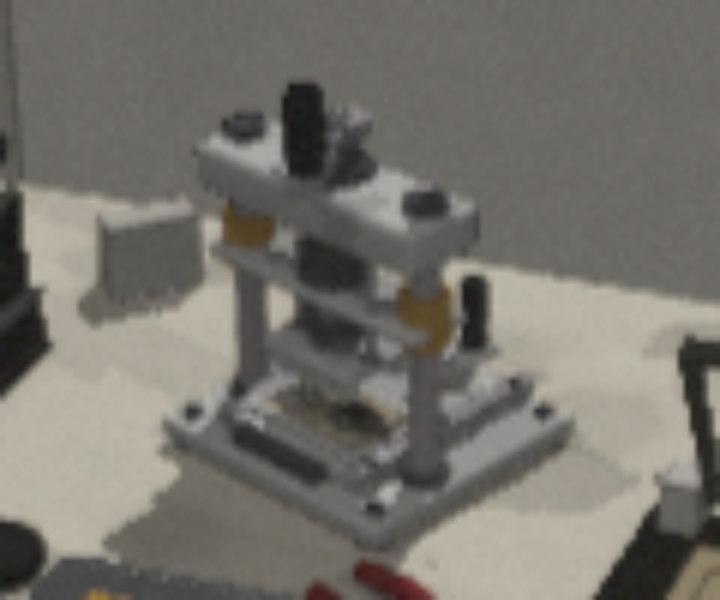

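Run:
```python
from h import *
print(w2pix("side",np.array([.3966,-.2681,.065])+.062*PX),w2pix("side",np.array([.3966,-.2681,.065])+.058*PX))
```

```text
[282.92194728 209.95177382] [283.76759659 209.52615052]
```

>>> arm_command([
  [[0,-0.045,0,0,0.7,3.8,0.8],[0,-0.045,0,0.2,0.7,3.8,0.8],[0,0,0,0.3,0.7,3.8,0.8],[0,0,0,0,0,0,0.8]],
])

```text
time: 5.95
tool_pos: [0.5965, -0.3337, 0.2871]
tcp_rot: [0.323, 1.523, -0.324]
wrist_force: [-0.4, -0.0, 0.1]
width: 0.806
```

Run:
```python
from h import *
plan([.5887,-.3287,.215],n=2)
```

```text
t 5.95 tcp [ 0.5965 -0.3337  0.2871] F [-0.4 -0.   0.1] w 0.806 q [-0.55  0.25  1.56  0.01  1.31 -1.71]
total rv [-0.009  0.023 -0.004] tool shift cm [ 7.19  0.12 -1.08] n 2
[-0.004, 0.011, -0.002, 3.59, 0.06, -0.54]
[-0.004, 0.011, -0.002, 3.6, 0.07, -0.5]
```

>>> arm_command([
  [[0,0.02,0,2.5,0.1,-1.0,0.8],[0,0,0,2.5,0,-0.1,0.8],[0,0,0,1.8,0,0,0.8],[0,0,0,0,0,0,0.8]],
])

```text
time: 6.35
tool_pos: [0.5885, -0.3291, 0.2167]
tcp_rot: [0.325, 1.541, -0.322]
wrist_force: [-0.3, -0.8, -0.7]
width: 0.798
```

Run:
```python
from h import *
plan([.5887,-.3287,.215],n=1)
p,d=bot.read_camera("side");cv2.imwrite("pics/s3.png",cv2.resize(p[145:245,195:315],None,fx=6,fy=6))
```

```text
t 6.35 tcp [ 0.5885 -0.3291  0.2167] F [-0.3 -0.8 -0.7] w 0.798 q [-0.55  0.28  1.65  0.    1.21 -1.71]
total rv [-0.007  0.004 -0.003] tool shift cm [ 0.17  0.04 -0.  ] n 1
[-0.007, 0.004, -0.003, 0.17, 0.04, -0.0]
```

View pics/s3.png

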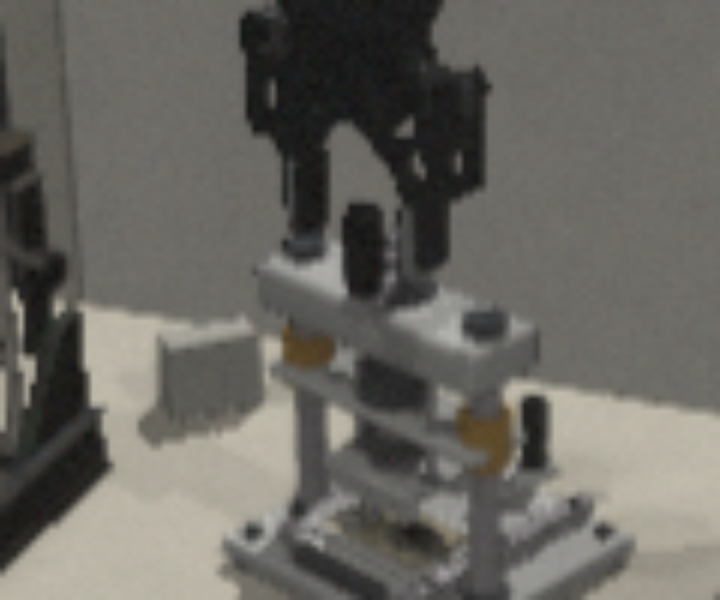

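The knob (crop 362,250) is between the fingers.

>>> arm_command([
  [[0,0,0,0,0,0,0.4],[0,0,0,0,0,0,0.1],[0,0,0,0,0,0,0],[0,0,0,0,0,0,0],[0,0,0,0,0,0,0],[0,0,0,0,0,0,0]],
], newtons=45)

```text
time: 7.0
tool_pos: [0.5911, -0.3288, 0.2227]
tcp_rot: [0.324, 1.533, -0.321]
wrist_force: [1.2, 0.7, -3.4]
width: 0.212
```

```bash
cat >> h.py <<'E'
def crank(stepdeg=None,n=0,c=AX[:2],z=.2165):
    s,R=show();p=s["tool_pos"]+.003*R[:,0];r=p[:2]-c;a=np.arctan2(r[1],r[0])
    t=np.array([np.sin(a),-np.cos(a),0])  # clockwise tangent
    ap=np.arctan2(PX[1],PX[0])
    print("ang cw from back deg",round(np.degrees(ap-a),1),"rad",round(np.hypot(*r)*1000,1),"Ftan(resist)",round(-s["wrist_force"]@t,2),"Frad",round(float(s["wrist_force"][:2]@r/np.hypot(*r)),2))
    print("dz",round(z-s["tool_pos"][2],4),"rot err",np.round(Ro.from_matrix(R.T@Rdes()).as_rotvec(),3))
    rr=.042;p0=p[:2]
    for i in range(1,n+1):
        b=a-np.radians(stepdeg)*i;p1=c+rr*np.array([np.cos(b),np.sin(b)])
        d=R.T@np.array([*(p1-p0),0]);print(np.round(d*100,2).tolist());p0=p1
E
python3 - <<'E'
from h import *
crank(12,10)
E
```

```text
t 7.0 tcp [ 0.5911 -0.3288  0.2227] F [ 1.2  0.7 -3.4] w 0.212 q [-0.55  0.28  1.64  0.01  1.21 -1.71]
ang cw from back deg -28.9 rad 42.4 Ftan(resist) 0.55 Frad 1.23
dz -0.0062 rot err [-0.007  0.013 -0.005]
[0.0, -0.82, 0.32]
[-0.0, -0.86, 0.17]
[-0.0, -0.88, -0.01]
[-0.01, -0.86, -0.19]
[-0.01, -0.8, -0.37]
[-0.01, -0.7, -0.52]
[-0.01, -0.58, -0.66]
[-0.01, -0.43, -0.77]
[-0.01, -0.26, -0.84]
[-0.01, -0.08, -0.87]
```

>>> arm_command([
  [[0,0,0,0,-0.8,0.3,0],[0,0,0,0,-0.85,0.15,0],[0,0,0,0,-0.9,0,0],[0,0,0,0,-0.85,-0.2,0],[0,0,0,0,-0.8,-0.35,0]],
])

```text
time: 7.5
tool_pos: [0.5814, -0.357, 0.2228]
tcp_rot: [0.337, 1.523, -0.303]
wrist_force: [10.2, 4.7, -5.4]
width: 0.216
```

Run:
```python
from h import *
crank(12,10)
```

```text
t 7.5 tcp [ 0.5814 -0.357   0.2228] F [10.2  4.7 -5.4] w 0.216 q [-0.6   0.29  1.63  0.03  1.21 -1.77]
ang cw from back deg 13.2 rad 40.4 Ftan(resist) 9.83 Frad 5.41
dz -0.0063 rot err [-0.004  0.019 -0.026]
[-0.03, -0.87, -0.13]
[-0.03, -0.75, -0.45]
[-0.03, -0.64, -0.6]
[-0.03, -0.5, -0.72]
[-0.02, -0.34, -0.81]
[-0.02, -0.17, -0.86]
[-0.02, 0.01, -0.88]
[-0.01, 0.2, -0.86]
[-0.01, 0.37, -0.8]
[0.0, 0.53, -0.7]
```

```bash
cat >> h.py <<'E'
def rows(adv,n,lag=2.6,c=AX[:2],yawc=True):
    s,R=show();p=s["tool_pos"]+.003*R[:,0];r=p[:2]-c;a=np.arctan2(r[1],r[0]);rad=np.hypot(*r)
    adv=np.radians(adv)
    for i in range(n):
        m=a-adv/2;t=np.array([np.sin(m),-np.cos(m),0]);ro=np.array([np.cos(m),np.sin(m),0])
        w=t*(2*.042*np.sin(adv/2)+lag/1000)+ro*((.042-rad) if i==0 else 0)
        print(np.round(R.T@w*100,2).tolist(),end=" ");a-=adv
    print()
E
python3 - <<'E'
from h import *
rows(13,7)
E
```

```text
t 7.5 tcp [ 0.5814 -0.357   0.2228] F [10.2  4.7 -5.4] w 0.216 q [-0.6   0.29  1.63  0.03  1.21 -1.77]
[-0.04, -1.2, -0.25] [-0.04, -1.02, -0.65] [-0.04, -0.85, -0.86] [-0.04, -0.63, -1.03] [-0.03, -0.39, -1.15] [-0.03, -0.12, -1.2] [-0.02, 0.16, -1.2]
```

>>> arm_command([
  [[0,0.01,-0.02,0,-1.2,-0.25,0],[0,0,0,0,-1.0,-0.65,0],[0,0,0,0,-0.85,-0.85,0],[0,0,0,0,-0.65,-1.0,0],[0,0,0,0,-0.4,-1.15,0],[0,0,0,0,-0.1,-1.2,0]],
])

```text
time: 8.1
tool_pos: [0.5307, -0.3687, 0.2228]
tcp_rot: [0.333, 1.512, -0.303]
wrist_force: [9.7, -0.6, -7.2]
width: 0.216
```

Run:
```python
from h import *
crank(); rows(8,5)
```

```text
t 8.1 tcp [ 0.5307 -0.3687  0.2228] F [ 9.7 -0.6 -7.2] w 0.216 q [-0.66  0.22  1.72  0.04  1.18 -1.84]
ang cw from back deg 93.8 rad 40.0 Ftan(resist) 8.92 Frad -3.92
dz -0.0063 rot err [-0.002  0.03  -0.026]
t 8.1 tcp [ 0.5307 -0.3687  0.2228] F [ 9.7 -0.6 -7.2] w 0.216 q [-0.66  0.22  1.72  0.04  1.18 -1.84]
[-0.03, -0.08, -0.86] [-0.02, 0.23, -0.81] [-0.01, 0.34, -0.77] [-0.01, 0.44, -0.72] [-0.01, 0.54, -0.65]
```

>>> arm_command([
  [[0,0.02,-0.02,0,0,-0.85,0],[0,0,0,0,0.2,-0.8,0]],
])

```text
time: 8.3
tool_pos: [0.521, -0.3616, 0.2228]
tcp_rot: [0.32, 1.523, -0.318]
wrist_force: [7.6, -4.6, -8.1]
width: 0.209
```

>>> arm_command([
  [[0,0,0,0,0.35,-0.75,0],[0,0,0,0,0.45,-0.7,0]],
])

```text
time: 8.5
tool_pos: [0.5138, -0.3532, 0.2227]
tcp_rot: [0.312, 1.513, -0.324]
wrist_force: [6.2, -7.2, -7.3]
width: 0.215
```

>>> arm_command([
  [[0,0,0,0,0.55,-0.65,0],[0,0,0,0,0.6,-0.55,0]],
])

```text
time: 8.7
tool_pos: [0.5091, -0.3434, 0.2228]
tcp_rot: [0.304, 1.504, -0.332]
wrist_force: [3.8, -8.9, -7.1]
width: 0.214
```

Run:
```python
from h import *
crank(); rows(8,8)
```

```text
t 8.7 tcp [ 0.5091 -0.3434  0.2228] F [ 3.8 -8.9 -7.1] w 0.214 q [-0.63  0.14  1.81  0.    1.15 -1.8 ]
ang cw from back deg 142.1 rad 41.2 Ftan(resist) 9.6 Frad -1.44
dz -0.0063 rot err [-0.003  0.045  0.009]
t 8.7 tcp [ 0.5091 -0.3434  0.2228] F [ 3.8 -8.9 -7.1] w 0.214 q [-0.63  0.14  1.81  0.    1.15 -1.8 ]
[-0.03, 0.65, -0.54] [-0.02, 0.76, -0.37] [-0.02, 0.8, -0.26] [-0.01, 0.83, -0.15] [-0.01, 0.85, -0.03] [-0.0, 0.84, 0.09] [0.0, 0.82, 0.2] [0.01, 0.79, 0.32]
```

>>> arm_command([
  [[0,0.03,0,0,0.65,-0.5,0],[0,0.01,0,0,0.75,-0.35,0]],
])

```text
time: 8.9
tool_pos: [0.5076, -0.3329, 0.2228]
tcp_rot: [0.305, 1.537, -0.337]
wrist_force: [-0.8, -8.7, -5.9]
width: 0.213
```

>>> arm_command([
  [[0,0,0,0,0.8,-0.25,0],[0,0,0,0,0.85,-0.15,0]],
])

```text
time: 9.1
tool_pos: [0.5081, -0.3227, 0.2227]
tcp_rot: [0.295, 1.538, -0.347]
wrist_force: [-3.2, -9.0, -2.9]
width: 0.21
```

>>> arm_command([
  [[0,0,0,0,0.85,-0.05,0],[0,0,0,0,0.85,0.1,0]],
])

```text
time: 9.3
tool_pos: [0.5112, -0.3127, 0.2226]
tcp_rot: [0.288, 1.544, -0.356]
wrist_force: [-8.1, -6.1, 0.1]
width: 0.211
```

>>> arm_command([
  [[0,0,0,0,0.8,0.2,0],[0,0,0,0,0.8,0.3,0]],
])

```text
time: 9.5
tool_pos: [0.5163, -0.3041, 0.2226]
tcp_rot: [0.284, 1.554, -0.364]
wrist_force: [-9.4, -4.1, 2.2]
width: 0.215
```

Run:
```python
from h import *
crank(); rows(8,8)
```

```text
t 9.5 tcp [ 0.5163 -0.3041  0.2226] F [-9.4 -4.1  2.2] w 0.215 q [-0.55  0.14  1.81 -0.05  1.18 -1.68]
ang cw from back deg -161.8 rad 43.6 Ftan(resist) 9.26 Frad 4.36
dz -0.0061 rot err [-0.008  0.003  0.051]
t 9.5 tcp [ 0.5163 -0.3041  0.2226] F [-9.4 -4.1  2.2] w 0.215 q [-0.55  0.14  1.81 -0.05  1.18 -1.68]
[-0.04, 0.73, 0.46] [-0.04, 0.73, 0.42] [-0.03, 0.67, 0.52] [-0.03, 0.59, 0.61] [-0.02, 0.5, 0.68] [-0.02, 0.4, 0.74] [-0.01, 0.29, 0.79] [-0.01, 0.18, 0.83]
```

>>> arm_command([
  [[0,0,0.04,0,0.7,0.45,0],[0,0,0.01,0,0.7,0.45,0]],
])

```text
time: 9.7
tool_pos: [0.5238, -0.2971, 0.2227]
tcp_rot: [0.32, 1.557, -0.329]
wrist_force: [-8.8, -3.5, 1.5]
width: 0.212
```

>>> arm_command([
  [[0,0,0,0,0.65,0.5,0],[0,0,0,0,0.6,0.6,0]],
])

```text
time: 9.9
tool_pos: [0.5319, -0.2923, 0.2227]
tcp_rot: [0.319, 1.571, -0.335]
wrist_force: [-11.3, 1.6, 3.7]
width: 0.213
```

>>> arm_command([
  [[0,0,0,0,0.5,0.7,0],[0,0,0,0,0.4,0.75,0]],
])

```text
time: 10.1
tool_pos: [0.542, -0.2891, 0.2227]
tcp_rot: [0.321, 1.587, -0.336]
wrist_force: [-10.9, 4.9, 3.7]
width: 0.216
```

>>> arm_command([
  [[0,0,0,0,0.3,0.8,0],[0,0,0,0,0.2,0.85,0]],
])

```text
time: 10.3
tool_pos: [0.5533, -0.2885, 0.2228]
tcp_rot: [0.327, 1.602, -0.334]
wrist_force: [-8.4, 6.5, 3.8]
width: 0.211
```

Run:
```python
from h import *
crank(); rows(8,8)
P=np.array([[.5911,-.3288],[.5814,-.357],[.5307,-.3687],[.521,-.3616],[.5138,-.3532],[.5091,-.3434],[.5076,-.3329],[.5081,-.3227],[.5112,-.3127],[.5163,-.3041],bot.read_state()["tool_pos"][:2]])
A=np.c_[2*P,np.ones(len(P))];x=np.linalg.lstsq(A,(P**2).sum(1),rcond=None)[0];print(x[:2],np.sqrt(x[2]+x[:2]@x[:2]))
```

```text
t 10.3 tcp [ 0.5533 -0.2885  0.2228] F [-8.4  6.5  3.8] w 0.211 q [-0.51  0.22  1.71 -0.02  1.26 -1.66]
ang cw from back deg -107.8 rad 44.7 Ftan(resist) 8.96 Frad 5.73
dz -0.0063 rot err [-0.013 -0.053  0.015]
t 10.3 tcp [ 0.5533 -0.2885  0.2228] F [-8.4  6.5  3.8] w 0.211 q [-0.51  0.22  1.71 -0.02  1.26 -1.66]
[-0.05, -0.05, 0.89] [-0.05, 0.1, 0.84] [-0.04, -0.02, 0.84] [-0.04, -0.14, 0.83] [-0.04, -0.25, 0.81] [-0.04, -0.36, 0.76] [-0.03, -0.47, 0.71] [-0.02, -0.56, 0.63] 
[ 0.54915854 -0.33050391] 0.041987796125802106
```

```bash
sed -i 's/AX=np.array(\[.549,-.333,.212\])/AX=np.array([.5492,-.3305,.212])/' h.py
python3 - <<'E'
from h import *
crank(); rows(8,8)
E
```

```text
t 10.3 tcp [ 0.5533 -0.2885  0.2228] F [-8.4  6.5  3.8] w 0.211 q [-0.51  0.22  1.71 -0.02  1.26 -1.66]
ang cw from back deg -107.8 rad 42.2 Ftan(resist) 8.97 Frad 5.72
dz -0.0063 rot err [-0.013 -0.053  0.015]
t 10.3 tcp [ 0.5533 -0.2885  0.2228] F [-8.4  6.5  3.8] w 0.211 q [-0.51  0.22  1.71 -0.02  1.26 -1.66]
[-0.05, 0.19, 0.82] [-0.05, 0.1, 0.84] [-0.04, -0.02, 0.84] [-0.04, -0.14, 0.83] [-0.04, -0.25, 0.81] [-0.04, -0.36, 0.76] [-0.03, -0.47, 0.7] [-0.02, -0.56, 0.63]
```

>>> arm_command([
  [[0,-0.04,0,0,0.15,0.8,0],[0,-0.01,0,0,0.1,0.85,0]],
])

```text
time: 10.5
tool_pos: [0.5649, -0.2908, 0.2227]
tcp_rot: [0.319, 1.564, -0.337]
wrist_force: [-9.6, 2.1, 1.8]
width: 0.213
```

>>> arm_command([
  [[0,0,0,0,0,0.85,0],[0,0,0,0,-0.15,0.85,0]],
])

```text
time: 10.7
tool_pos: [0.5748, -0.2964, 0.2228]
tcp_rot: [0.324, 1.577, -0.335]
wrist_force: [-6.5, 7.0, 2.8]
width: 0.214
```

>>> arm_command([
  [[0,0,0,0,-0.25,0.8,0],[0,0,0,0,-0.35,0.75,0]],
])

```text
time: 10.9
tool_pos: [0.5831, -0.3045, 0.2228]
tcp_rot: [0.331, 1.588, -0.33]
wrist_force: [-5.5, 7.1, 1.8]
width: 0.211
```

>>> arm_command([
  [[0,0,0,0,-0.45,0.7,0],[0,0,0,0,-0.55,0.65,0]],
])

```text
time: 11.1
tool_pos: [0.5889, -0.3143, 0.2228]
tcp_rot: [0.339, 1.598, -0.323]
wrist_force: [-6.3, 13.8, 4.0]
width: 0.213
```

Run:
```python
from h import *
crank(); rows(8,8)
```

```text
t 11.1 tcp [ 0.5889 -0.3143  0.2228] F [-6.3 13.8  4. ] w 0.213 q [-0.52  0.3   1.61 -0.01  1.28 -1.67]
ang cw from back deg -45.6 rad 42.7 Ftan(resist) 15.16 Frad -0.58
dz -0.0063 rot err [-0.014 -0.053  0.001]
t 11.1 tcp [ 0.5889 -0.3143  0.2228] F [-6.3 13.8  4. ] w 0.213 q [-0.52  0.3   1.61 -0.01  1.28 -1.67]
[-0.03, -0.68, 0.51] [-0.02, -0.7, 0.48] [-0.02, -0.76, 0.38] [-0.01, -0.8, 0.27] [-0.01, -0.83, 0.15] [-0.0, -0.85, 0.03] [0.01, -0.84, -0.08] [0.01, -0.82, -0.2]
```

>>> arm_command([
  [[0,-0.03,0,0,-0.65,0.5,0]],
])

```text
time: 11.2
tool_pos: [0.5901, -0.3187, 0.2227]
tcp_rot: [0.338, 1.573, -0.321]
wrist_force: [-4.1, 15.2, 4.6]
width: 0.214
```

>>> arm_command([
  [[0,-0.02,0,0,-0.7,0.45,0]],
])

```text
time: 11.3
tool_pos: [0.5907, -0.3226, 0.2227]
tcp_rot: [0.34, 1.558, -0.317]
wrist_force: [-1.8, 14.9, 3.2]
width: 0.214
```

Run:
```python
from h import *
crank(); rows(8,8,lag=4)
```

```text
t 11.3 tcp [ 0.5907 -0.3226  0.2227] F [-1.8 14.9  3.2] w 0.214 q [-0.54  0.29  1.63  0.01  1.24 -1.7 ]
ang cw from back deg -34.0 rad 42.2 Ftan(resist) 14.93 Frad 1.07
dz -0.0062 rot err [-0.013 -0.015 -0.012]
t 11.3 tcp [ 0.5907 -0.3226  0.2227] F [-1.8 14.9  3.2] w 0.214 q [-0.54  0.29  1.63  0.01  1.24 -1.7 ]
[-0.02, -0.86, 0.49] [-0.02, -0.91, 0.38] [-0.02, -0.95, 0.25] [-0.01, -0.98, 0.12] [-0.01, -0.99, -0.02] [-0.01, -0.97, -0.16] [-0.01, -0.94, -0.29] [-0.0, -0.89, -0.42]
```

The foot was felt: the force went from 9 to 15 N and stayed there, with touch at about −49.5° (cw from back). The target is therefore about +40.5°.

>>> arm_command([
  [[0,-0.01,-0.01,0,-0.85,0.5,0],[0,0,0,0,-0.9,0.35,0],[0,0,0,0,-0.95,0.25,0],[0,0,0,0,-1.0,0.1,0]],
])

```text
time: 11.7
tool_pos: [0.5897, -0.342, 0.2228]
tcp_rot: [0.357, 1.555, -0.295]
wrist_force: [6.9, 15.0, -1.6]
width: 0.217
```

Run:
```python
from h import *
crank(); rows(8,8,lag=4.4)
```

```text
t 11.7 tcp [ 0.5897 -0.342   0.2228] F [ 6.9 15.  -1.6] w 0.217 q [-0.58  0.31  1.61  0.03  1.25 -1.74]
ang cw from back deg -7.6 rad 42.1 Ftan(resist) 16.32 Frad 2.6
dz -0.0063 rot err [-0.01  -0.017 -0.036]
t 11.7 tcp [ 0.5897 -0.342   0.2228] F [ 6.9 15.  -1.6] w 0.217 q [-0.58  0.31  1.61  0.03  1.25 -1.74]
[-0.04, -1.02, 0.06] [-0.04, -1.02, -0.07] [-0.03, -1.0, -0.21] [-0.03, -0.96, -0.35] [-0.02, -0.91, -0.48] [-0.02, -0.83, -0.6] [-0.01, -0.74, -0.71] [-0.01, -0.63, -0.81]
```

>>> arm_command([
  [[0,0,-0.03,0,-1.0,0.05,0],[0,0,0,0,-1.0,-0.05,0],[0,0,0,0,-1.0,-0.2,0],[0,0,0,0,-0.95,-0.35,0],[0,0,0,0,-0.9,-0.45,0]],
])

```text
time: 12.2
tool_pos: [0.5771, -0.3624, 0.2228]
tcp_rot: [0.358, 1.541, -0.284]
wrist_force: [13.9, 9.7, -5.7]
width: 0.214
```

Run:
```python
from h import *
crank(); rows(6,4,lag=4.8)
```

```text
t 12.2 tcp [ 0.5771 -0.3624  0.2228] F [13.9  9.7 -5.7] w 0.214 q [-0.62  0.3   1.61  0.05  1.24 -1.8 ]
ang cw from back deg 25.4 rad 42.3 Ftan(resist) 16.85 Frad 1.96
dz -0.0063 rot err [-0.005 -0.004 -0.047]
t 12.2 tcp [ 0.5771 -0.3624  0.2228] F [13.9  9.7 -5.7] w 0.214 q [-0.62  0.3   1.61  0.05  1.24 -1.8 ]
[-0.04, -0.8, -0.46] [-0.03, -0.76, -0.52] [-0.03, -0.7, -0.59] [-0.03, -0.64, -0.66]
```

>>> arm_command([
  [[0,0,0,0,-0.8,-0.45,0],[0,0,0,0,-0.75,-0.5,0]],
])

```text
time: 12.4
tool_pos: [0.5705, -0.3674, 0.2228]
tcp_rot: [0.363, 1.526, -0.274]
wrist_force: [14.1, 9.6, -5.1]
width: 0.215
```

Run:
```python
from h import *
crank(); rows(5,2,lag=4.8)
```

```text
t 12.4 tcp [ 0.5705 -0.3674  0.2228] F [14.1  9.6 -5.1] w 0.215 q [-0.64  0.29  1.63  0.06  1.23 -1.82]
ang cw from back deg 36.5 rad 42.5 Ftan(resist) 17.04 Frad -1.22
dz -0.0063 rot err [-0.002  0.008 -0.06 ]
t 12.4 tcp [ 0.5705 -0.3674  0.2228] F [14.1  9.6 -5.1] w 0.215 q [-0.64  0.29  1.63  0.06  1.23 -1.82]
[-0.04, -0.63, -0.57] [-0.04, -0.61, -0.59]
```

>>> arm_command([
  [[0,0,0,0,-0.6,-0.5,0],[0,0,0,0,0,0,0],[0,0,0,0,0,0,0]],
])

```text
time: 12.7
tool_pos: [0.5683, -0.3685, 0.223]
tcp_rot: [0.362, 1.519, -0.269]
wrist_force: [1.3, 0.8, -2.4]
width: 0.216
```

Run:
```python
from h import *
crank(); rows(5,2,lag=4.8)
```

```text
t 12.7 tcp [ 0.5683 -0.3685  0.223 ] F [ 1.3  0.8 -2.4] w 0.216 q [-0.64  0.29  1.63  0.07  1.22 -1.83]
ang cw from back deg 39.9 rad 42.4 Ftan(resist) 1.52 Frad -0.16
dz -0.0065 rot err [ 0.001  0.016 -0.064]
t 12.7 tcp [ 0.5683 -0.3685  0.223 ] F [ 1.3  0.8 -2.4] w 0.216 q [-0.64  0.29  1.63  0.07  1.22 -1.83]
[-0.05, -0.6, -0.6] [-0.05, -0.57, -0.62]
```

At 39.9°, the crank is within the target. Releasing and retreating upwards.

>>> arm_command([
  [[0,0,0,0,0,0,0.4],[0,0,0,0,0,0,0.8],[0,0,0,0,0,0,0.8],[0,0,0,-2,0,0,0.8],[0,0,-0.06,-3,0,0,0.8],[0,0,0,-4,0,0,0.8],[0,0,0,-4,0,0,0.8],[0,0,0,0,0,-4,0.8],[0,0,0,0,0,-4,0.8],[0,0,0,0,0,-4,0.8]],
])

```text
time: 13.7
tool_pos: [0.4549, -0.3288, 0.3597]
tcp_rot: [0.314, 1.524, -0.326]
wrist_force: [0.2, -0.7, 0.6]
width: 0.8
```

>>> arm_command([
  [[0,0,0,-2,4,0,0.8],[0,0,0,-2,4,0,0.8],[0,0,0,0,4,0,0.8],[0,0,0,0,4,0,0.8],[0,0,0,0,4,0,0.8],[0,0,0,0,4,0,0.8],[0,0,0,0,0,0,0.8]],
])

```text
time: 14.4
tool_pos: [0.546, -0.1032, 0.4041]
tcp_rot: [0.324, 1.517, -0.337]
wrist_force: [0.1, -0.7, -0.7]
width: 0.798
```

Run:
```python
from h import *
show()
p,d=bot.read_camera("top");cv2.imwrite("pics/t9.png",p);cv2.imwrite("pics/t9c.png",cv2.resize(p[195:315,235:375],None,fx=5,fy=5,interpolation=cv2.INTER_CUBIC))
p,d=bot.read_camera("side");cv2.imwrite("pics/s9c.png",cv2.resize(p[165:265,205:325],None,fx=6,fy=6,interpolation=cv2.INTER_CUBIC))
```

```text
t 14.4 tcp [ 0.546  -0.1032  0.4041] F [ 0.1 -0.7 -0.7] w 0.798 q [-0.23 -0.04  1.67 -0.01  1.48 -1.37]
```

View pics/t9c.png

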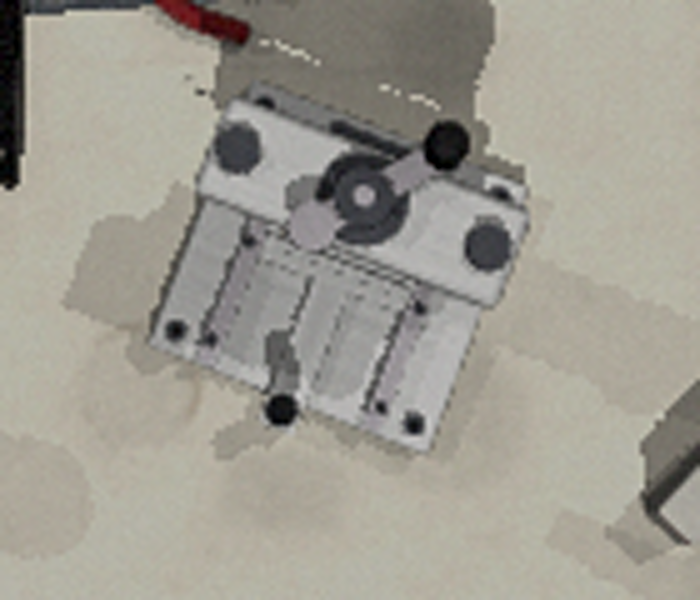

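View pics/s9c.png

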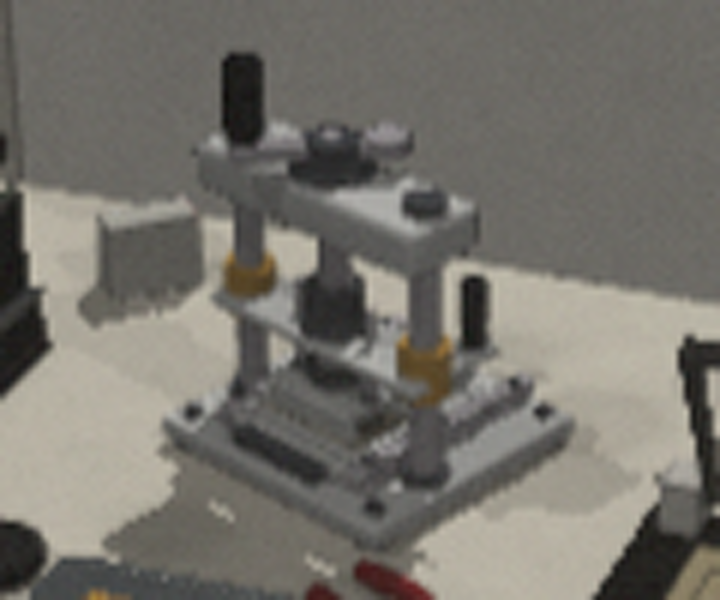

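View pics/t9.png

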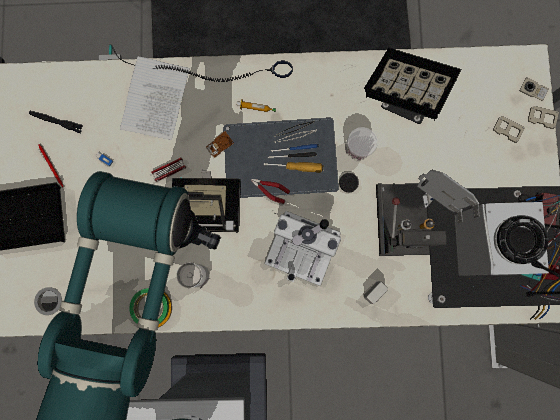

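Run:
```python
from h import *
a=pix2w("top",324.4,224.2,z=.226);h=pix2w("top",308,234.2,z=.187);k0=pix2w("top",306,214.6,z=.226)
for k in(a,k0):
    r=(k-h)[:2];print(np.hypot(*r),np.degrees(np.arctan2(-.394,.919)-np.arctan2(r[1],r[0])))
print((pix2w("top",291.2,276.8,z=.065)-pix2w("top",282.4,300,z=.065))@PX)
```

```text
0.03994110958217785 40.13920467384233
0.040709230847406984 -29.16336255174431
0.06112492733961928
```

```bash
python3 -c "
from workcell import bot
print(bot.finish_job())"
```

```text
the job is handed in; nothing more can be done
None
```

The module is clamped in the press and handed in. No verdict came back.

- **Shuttle:** I pushed it in until it stopped hard at about 19 N after 63 mm at the gripper. The final image shows 61 mm against the nominal 62 mm, within measuring error.
- **Touch:** I wound the crank clockwise about 380° before the foot came down. The force along the circle rose from about 9 N to 15 N and stayed there. I place the touch at −49.5° (clockwise from straight behind the axis), give or take about 2.5°.
- **Quarter turn:** I stopped at +39.9° by the arm's position, about 89° past touch. The final image gives 40.1°. The force rose from 15 to 17 N over the turn, as the spring should give.
- **Release:** The gripper is open and well clear, and the job took about 14.5 s.
- **Bench:** By eye, the bottle, timer and side cutters are where they were in the first pictures.

One thing drifted: the gripper rode up about 6 mm on the knob as it closed. I left it, because it still held the knob firmly without slipping.

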